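# Sort parts from a stripped power supply into stock bins

### The arm

A 6-joint arm with a two-finger parallel gripper is mounted at the origin on the work surface. World frame = base frame: x ahead of the robot, y to its left, z up, the work surface at z = 0. Lengths are in mm, angles in rad, forces in N, time in s.
With the tool pointing down it reaches from about 275 to 750 mm from the base axis. Payload 10.2 kg.
Tool frame: the origin (TCP) lies between the finger pads; the fingertips stand 17 mm ahead of it and the grasp point (between the pads) lies 2 mm behind it (tips_ahead is the distance from the TCP to the fingertips, in mm); z points along the fingers, y is the line along which they close (so a half turn about z gives the same grasp; the last joint's range is limited). The gripper opens to 85 mm and grips with 20 to 120 N. Pads are 22 mm wide; open, the fingers measure 114 mm over their backs; the gripper's body (76 mm by 85 mm) begins 54 mm behind the grasp point. The pads swing forward as they close: fully open they stand 13 mm farther back than shut.
Start: joints at [1.036, 0.313, 1.498, -0, 1.331, -0.223], TCP at [161.068, 499.688, 248.294] pointing down, gripper open.
Joint ranges: [-2.94, 2.94], [-0.97, 2.17], [0.19, 2.56], [-1.23, 4.37], [0.02, 3.11], [-2.88, 2.88]. Speed limits (rad/s): [2.39, 2.39, 3.01, 3.14, 3.14, 3.14].

### API

Orientations are given as a unit quaternion [w, x, y, z].
In Python, from rig import sense, capture, finish_job, boxes_of, tips_ahead gives the robot as it stands.
- The arm moves only by the tool drive_tool, never from a script. Its argument "commands" is text: rows parted by semicolons, each of 7 numbers parted by spaces: the shift along the world's x, y, z in units of 0.1 m (1.0 is 0.1 m), then the turn, a rotation vector about the world's x, y, z in units of pi/4 rad (1.0 is pi/4 rad), then the opening in per cent of the stroke, from 0 (shut) to 100 (fully open). A call has 1 to 20 rows; each row shifts and turns the commanded pose from where the row before left it; what a row does not reach is not made up. A row lasts 1/12 s, in which the tool goes at most 41.7 mm and 7.16 degrees, less where a joint would pass 70% of its speed; a pose out of reach is approached as far as the arm can. A call with a number of a shift or a turn outside -1 to 1 is refused whole. A call with a gripper value outside its range is refused whole. The fingers move at their own pace and stop on an object; "force" is the grip in N (left out, the last holds). Time passes only in rows, so rows that do not move let the fingers close. It gives the time, the measured TCP pose, the force, the opening and the grip force at its end, in the units of the state.
- sense(): the state, without advancing time (a new reading comes with each control period).
- capture(name): name is "scene" or "top"; returns a dict with "pixels" (400x640x3 uint8, blue, green, red), "fov_y" (degrees; the focal length in pixels is half the picture's height over the tangent of half this angle, whatever the lens; pixels are square), "cx", "cy" (the principal point, pixels), "k1" (the pictures are not rectified: a ray, as slopes to the right and down, at radius r is drawn at 1 + k1 r^2 times it, then the intrinsics apply), "position" and "attitude" of the camera in the world. Camera axes: x right, y down, z forward; pixel columns grow to the right and rows downward; lengths in mm; the calibration is good to about 2 mm. A picture is of the moment at which its call begins. There is no depth.
- finish_job(): hands the job in; it is judged then, once.
Trained networks look in a picture, given as the dict that the camera call returned (one of the last four; its "shot" number tells which), for a name from the list of things; names that differ only in an ending like _2 or _b are one class to them, and where a whole thing is asked for, a point or a joint stands for the part that bears it (a point fixed in the world has none). Each returns a list of dicts, best first, with "confidence" (0 to 1); they miss things now and then, are a little off and sometimes report something else, mostly with a low value. They report only what shows in the picture. A call takes as long as a camera call. They do not tell look-alikes from the thing itself.
- boxes_of(picture, name): "position" ([column, row] in pixels, amid what is visible of it).
The state is a dict: "time_s": time; "joints": joint angles; "dq": joint speeds; "tau": joint torques, N m; "eef_pos": TCP position; "ee_rot": TCP orientation; "force": force on the tool from outside, world axes, zero at the start; "wrist_torque": the same for the moment, N m; "grip_width": opening from 0.0 (shut) to 1.0 (fully open); "grip_force": force on a finger pad.
Only numpy, scipy, OpenCV 4.12 (cv2) and the standard library are available. Lean on these libraries where they do the work, as an engineer would, in place of code of your own. Each camera call takes 0.05 s, during which the arm holds its last target. There are 200 camera calls.

### The job

The parts from a stripped power supply lie mixed on the bench in front of three stock bins. Put each one in the bin that already holds its kind (two capacitors, two ring chokes, one heat sink), setting it down, not dropping it, on the clear floor in front of the stock, the same way up as it is now and not on top of anything. Leave the solder spool and the multimeter where they are.

Things in the scene. Friction and masses are not known exactly. Their poses are not given: they have to be found in the camera images.
- capacitor_tall: Slim black cylindrical electrolytic capacitor, 30 in diameter and 50 tall, standing upright on the bench with its two short terminals (6 tall) upward; about 55 g. Origin: centre of its underside; z is its axis, upward. (All sizes here in mm.)
- capacitor_wide: Stouter black cylindrical electrolytic capacitor, 35 in diameter and 36 tall, standing upright with its two terminals (6 tall) upward; about 50 g. Origin: centre of its underside; z is its axis, upward.
- choke_large: Ring choke: grey ring core wound with copper wire, lying flat, 46 outer diameter, 24 hole, 20 high; about 95 g; can be gripped across its outside. Origin: centre of its underside; z is the ring's axis, upward.
- choke_small: Smaller ring choke: grey ring core wound with copper wire, lying flat, 36 outer diameter, 18 hole, 17 high; about 55 g. Origin: centre of its underside; z is the ring's axis, upward.
- heat_sink: Bare aluminium finned heat sink lying base down, fins up: 50 long (x, the way the six fins run), 40 wide (y, over the outer fins), 25 high; about 60 g. Can be gripped across the 40 width on the outer fins, 2 thick. Origin: centre of its underside; z up.
- bin_capacitors: Orange plastic bin (all three alike) with three black capacitors standing at its back. Fixed, 185 deep (x) x 135 wide (y); walls 3 thick, 55 high, sloping at the front to a 30 lip. Origin: centre of underside, on the bench; x to its back wall, away from the robot within 7 degrees; z up. Inner floor: z = 4, x -89..89, y -64..64. Fixed stock at x > 36, at most 60 high; floor in front of it clear.
- bin_chokes: Orange plastic bin (all three alike) with three copper-wound rings at its back. Fixed, 185 deep (x) x 135 wide (y); walls 3 thick, 55 high, sloping at the front to a 30 lip. Origin: centre of underside, on the bench; x to its back wall, away from the robot within 7 degrees; z up. Inner floor: z = 4, x -89..89, y -64..64. Fixed stock at x > 36, at most 60 high; floor in front of it clear.
- bin_heat_sinks: Orange plastic bin (all three alike) with two finned aluminium heat sinks at its back. Fixed, 185 deep (x) x 135 wide (y); walls 3 thick, 55 high, sloping at the front to a 30 lip. Origin: centre of underside, on the bench; x to its back wall, away from the robot within 7 degrees; z up. Inner floor: z = 4, x -89..89, y -64..64. Fixed stock at x > 36, at most 60 high; floor in front of it clear.
- solder_spool: Reel of solder: silver-coloured wire on a grey plastic spool standing on its flange, 50 in diameter, 46 tall, among the loose parts; not to be sorted. Origin: centre of its underside; z up.
- multimeter: Black hand-held multimeter lying on its back beside the bins, to the left, 180 long (x) by 88 wide (y) by 51 high at its dial; not to be moved. Origin: centre of its underside; z up.
Things that resemble listed ones, but are neither listed nor needed, are in the scene too. What is shaped like the capacitor_tall but turquoise or yellow is not meant.

How it is judged:
By the outcome, as a careful person would: the job done as asked, in the order asked, and still so for the second after the job is handed in, with the robot touching nothing.
It also fails if it takes over 128 s, if anything falls off the work surface, if the arm or the gripper's body presses on something with over 40 N, if the wrist force passes 120 N, or if a joint passes its speed limit or range.

## Working session

There is one attempt and no reset: what is moved stays moved. The work goes in short steps, Python scripts to look and compute and a tool call to move; the robot and the scene stay as the last step left them, time stands still between calls to the robot, and variables do not carry over. Pictures are saved under pics/ and viewed, at most 14 in all, crops included, and the job is handed in when it is done.

Besides the shell and the picture viewer there is one more tool, called after "Call:" in YAML: its name, and indented under it one key for each argument. drive_tool: Moves the arm, as the interface text tells. Shifts and turns lie within -1 to 1; 1 stands for 0.1 m of shift or pi/4 rad of turn. Its arguments: {"type":"object","properties":{"commands":{"type":"string"},"force":{"type":"number"}},"required":["commands"]}

```bash
mkdir -p pics; cat > h.py <<'E'
import numpy as np, cv2
from rig import sense, capture, finish_job, boxes_of, tips_ahead
from scipy.spatial.transform import Rotation as R
def cam(p):
    f=200/np.tan(np.radians(p["fov_y"])/2)
    q=p["attitude"]; A=np.array(q)
    Rm=A if A.shape==(3,3) else R.from_quat([q[1],q[2],q[3],q[0]]).as_matrix()
    return f,Rm,np.array(p["position"])
def toworld(p,uv,z):
    f,Rm,c=cam(p); d=np.array([(uv[0]-p["cx"])/f,(uv[1]-p["cy"])/f]); s=d.copy()
    for _ in range(20): s=d/(1+p["k1"]*(s@s))
    r=Rm@np.array([s[0],s[1],1]); return c+r*(z-c[2])/r[2]
def topix(p,X):
    f,Rm,c=cam(p); v=Rm.T@(np.array(X)-c); s=v[:2]/v[2]; s=s*(1+p["k1"]*(s@s))
    return np.array([p["cx"],p["cy"]])+f*s
E
python3 - <<'E'
from h import *
print(sense())
for n in ("scene","top"):
    p=capture(n); cv2.imwrite(f"pics/{n}1.png",p["pixels"]); print(n,{k:v for k,v in p.items() if k!="pixels"})
    for o,z in (("capacitor_tall",56),("capacitor_wide",42),("choke_large",20),("choke_small",17),("heat_sink",25),("bin_capacitors",4),("bin_chokes",4),("bin_heat_sinks",4),("solder_spool",46),("multimeter",40)):
        print(o,[(np.round(b["position"]).tolist(),round(b["confidence"],2),np.round(toworld(p,b["position"],z)[:2]).tolist()) for b in boxes_of(p,o)])
E
```

```text
{'time_s': 0.0, 'joints': array([ 1.03561996e+00,  3.13437173e-01,  1.49842117e+00,  5.95421179e-06,
        1.33104092e+00, -2.23404365e-01]), 'dq': array([-0.00133563,  0.00090705,  0.00079589,  0.00073744,  0.00177195,
       -0.00157239]), 'tau': array([-1.00570614e-03, -4.12273264e+01, -2.59740150e+01, -2.78732768e-04,
        4.23362508e-03, -2.76393291e-05]), 'eef_pos': array([160.92862703, 499.4752404 , 247.747628  ]), 'ee_rot': array([-2.44580208e-04,  1.55256086e-01,  9.87874041e-01, -6.05804021e-04]), 'force': array([ 0.4378154 ,  0.80464405, -0.83306016]), 'wrist_torque': array([-0.03012273, -0.00655936, -0.00430282]), 'grip_force': 0.0, 'grip_width': 1.001072978392279}
scene {'fov_y': 55.399901278139176, 'cx': 315.1384953290559, 'cy': 199.68666357116155, 'k1': -0.004266628947978058, 'position': array([1228.74592391,  181.60838445,  648.3836862 ]), 'attitude': array([-0.26402661,  0.57130648,  0.70000744, -0.33747362]), 'shot': 1}
capacitor_tall [([398.0, 193.0], 0.71, [457.0, 219.0]), ([410.0, 208.0], 0.61, [510.0, 250.0]), ([394.0, 178.0], 0.6, [393.0, 208.0])]
capacito
[... 693 characters left out ...]
 'attitude': array([-0.07365003,  0.70946865, -0.69817001,  0.06155112]), 'shot': 2}
capacitor_tall [([244.0, 215.0], 0.57, [486.0, 239.0]), ([253.0, 237.0], 0.5, [429.0, 214.0]), ([276.0, 232.0], 0.5, [444.0, 155.0])]
capacitor_wide [([187.0, 234.0], 0.5, [438.0, 385.0])]
choke_large [([315.0, 233.0], 0.54, [447.0, 60.0])]
choke_small [([364.0, 235.0], 0.62, [444.0, -68.0])]
heat_sink [([493.0, 231.0], 0.6, [460.0, -397.0])]
bin_capacitors [([332.0, 151.0], 0.92, [672.0, 20.0])]
bin_chokes [([420.0, 149.0], 0.87, [683.0, -220.0])]
bin_heat_sinks [([262.0, 156.0], 0.78, [656.0, 209.0])]
solder_spool [([440.0, 234.0], 0.69, [447.0, -256.0])]
multimeter [([172.0, 160.0], 0.83, [633.0, 439.0])]
```

```bash
python3 - <<'E'
import cv2
a=cv2.imread("pics/top1.png"); s=cv2.imread("pics/scene1.png")
cv2.imwrite("pics/topc.png",cv2.resize(a[100:290,140:540],(800,380),interpolation=cv2.INTER_CUBIC))
cv2.imwrite("pics/scenec.png",cv2.resize(s[110:350,130:550],(798,456),interpolation=cv2.INTER_CUBIC))
E
```

```text
(no output)
```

View pics/topc.png

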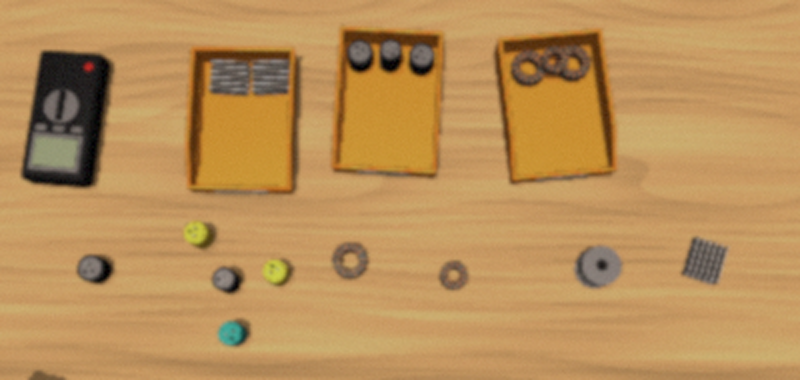

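View pics/scenec.png

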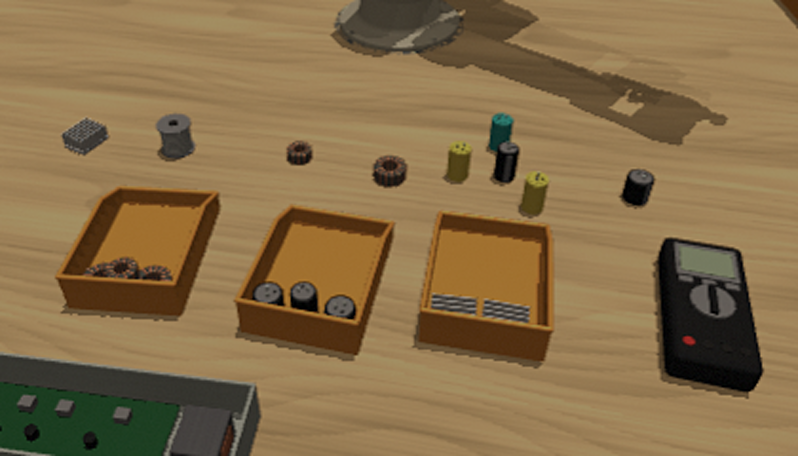

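Top crop (full px = 140+x/2, 100+y/2). The candidates are:
- **Black tall cap:** (253,239). Its look-alikes are the yellow ones at (238,216) and (277,235) and the turquoise one at (256,266), all rejected by colour.
- **Wide cap:** (187,234).
- **Chokes:** large at (315,230), small at (366,237).
- **Heat sink:** (492,230).
- **Spool:** (439,233), leave in place.
- **Bins, left to right:** heat sinks, capacitors, chokes.

Next I'll fit the positions using both cameras.

```bash
python3 - <<'E'
from h import *
from scipy.optimize import least_squares
p={n:capture(n) for n in("top","scene")}
T=lambda x,y:np.array([140+x/2,100+y/2]); S=lambda x,y:np.array([130+x/1.9,110+y/1.9])
def hullc(P,x,y,r,h):
    a=np.linspace(0,2*np.pi,24)
    q=np.array([topix(P,[x+r*np.cos(t),y+r*np.sin(t),z]) for z in(0,h) for t in a]); return (q.min(0)+q.max(0))/2
O=dict(tall=((226,279),(507,162),15,50),wide=((94,268),(638,187),17.5,38),chL=((350,260),(390,171),23,20),chS=((453,275),(299,152),18,17),
 hs=((705,260),(85,136),24,25),spool=((598,266),(175,136),25,46),yel1=((197,233),(535,193),15,50),yel2=((275,271),(459,161),15,50),turq=((232,333),(501,132),15,50))
for k,(t,s,r,h) in O.items():
    f=lambda v:np.r_[hullc(p["top"],*v,r,h)-T(*t),hullc(p["scene"],*v,r,h)-S(*s)]
    o=least_squares(f,[450,0]); print(k,np.round(o.x,1),"res px",np.round(o.fun,1))
B=dict(hs=[(191,48),(297,48),(189,190),(293,191)],cap=[(342,29),(441,34),(333,171),(435,175)],ch=[(498,39),(603,31),(510,181),(614,172)])
for k,c in B.items():
    def f(v):
        r=[]
        for (X,Y,z),q in zip([(92.5,67.5,55),(92.5,-67.5,55),(-92.5,67.5,30),(-92.5,-67.5,30)],c):
            a=v[2]; r.append(topix(p["top"],[v[0]+X*np.cos(a)-Y*np.sin(a),v[1]+X*np.sin(a)+Y*np.cos(a),z])-T(*q))
        return np.ravel(r)
    o=least_squares(f,[660,0,0],x_scale=[10,10,.1]); x,y,a=o.x; print(k,np.round([x,y],1),"yaw deg",np.degrees(a).round(1),"res",np.round(o.fun,1))
    for X,Y in((-30,33),(-30,-33),(-30,0)): print("   slot",X,Y,np.round([x+X*np.cos(a)-Y*np.sin(a),y+X*np.sin(a)+Y*np.cos(a)],0))
    print("   scene crop back corners",[np.round((topix(p["scene"],[x+92.5*np.cos(a)-Y*np.sin(a),y+92.5*np.sin(a)+Y*np.cos(a),55])-[130,110])*1.9) for Y in(67.5,-67.5)])
c=[toworld(p["top"],T(*q),25)[:2] for q in[(693,237),(726,246),(717,284),(684,275)]]
print(np.round(c),"hs long yaw",np.degrees(np.arctan2(*(c[0]+c[1]-c[2]-c[3])[::-1])))
try: print([ (w,tips_ahead(w)) for w in(0,.3,.5,.7,1)])
except Exception as e: print(e,tips_ahead)
E
```

```text
tall [426.8 218.3] res px [-0.1 -0.  -0.1 -0. ]
wide [439.3 391.4] res px [ 0.1 -0.1  0.1 -0.2]
chL [456.4  60.6] res px [-0.3 -0.2 -0.3 -0.4]
chS [438.5 -74.4] res px [0.1 0.  0.1 0.1]
hs [ 463.1 -398.6] res px [-0.2 -0.2 -0.2 -0.5]
spool [ 451.5 -257.9] res px [-0.2 -0.2 -0.2 -0.4]
yel1 [485.8 257.9] res px [0.3 0.1 0.3 0.1]
yel2 [437.8 154.6] res px [0.2 0.1 0.2 0.2]
turq [358.2 206.9] res px [-0. -0. -0. -0.]
hs [635.8 203.9] yaw deg 0.3 res [ 0.9  0.1 -1.   0.5  0.3 -0.3 -0.1 -0.3]
   slot -30 33 [606. 237.]
   slot -30 -33 [606. 171.]
   slot -30 0 [606. 204.]
   scene crop back corners [array([549., 326.]), array([418., 307.])]
cap [661.5  13.8] yaw deg -2.1 res [-0.9  0.2  0.7  0.1 -0.2 -0.5  0.3  0.1]
   slot -30 33 [633.  48.]
   slot -30 -33 [630. -18.]
   slot -30 0 [632.  15.]
   scene crop back corners [array([358., 318.]), array([235., 295.])]
ch [ 659.5 -206.6] yaw deg 5.1 res [ 0.5 -0.  -0.7  0.2  0.3 -0.4  0.   0.3]
   slot -30 33 [ 627. -176.]
   slot -30 -33 [ 633. -242.]
   slot -30 0 [ 630. -209.]
   scene crop back corners [array([173., 281.]), array([ 56., 272.])]
[[ 491. -381.]
 [ 480. -423.]
 [ 431. -408.]
 [ 442. -367.]] hs long yaw -16.070665042660917
'float' object is not callable 17.0
```

Call:
drive_tool:
  commands: "0.278 -0.1085 -0.08 0 0 -0.155 100;0.278 -0.1085 -0.08 0 0 -0.155 100;0.278 -0.1085 -0.08 0 0 -0.155 100;0.278 -0.1085 -0.08 0 0 -0.155 100;0.278 -0.1085 -0.08 0 0 -0.155 100;0.278 -0.1085 -0.08 0 0 -0.155 100;0.278 -0.1085 -0.08 0 0 -0.155 100;0.278 -0.1085 -0.08 0 0 -0.155 100;0.278 -0.1085 -0.08 0 0 -0.155 100;0.278 -0.1085 -0.08 0 0 -0.155 100;0 0 0 0 0 0 100;0 0 0 0 0 0 100"
  force: 30

```text
time_s: 2.2
eef_pos: [439.9, 390.4, 167.6]
ee_rot: [-0.0, 0.693, 0.721, -0.001]
force: [-0.2, 0.4, 0.2]
grip_width: 0.999
grip_force: 0.0
```

Call:
drive_tool:
  commands: "0 0 -0.25 0 0 0 100;0 0 -0.3 0 0 0 100;0 0 -0.2 0 0 0 100;0 0 0 0 0 0 100"

```text
time_s: 2.53
eef_pos: [436.4, 390.8, 89.8]
ee_rot: [-0.001, 0.691, 0.722, -0.003]
force: [0.1, -0.4, 0.4]
grip_width: 1.002
grip_force: 0.0
```

```bash
python3 - <<'E'
from h import *
p=capture("scene"); print(topix(p,[439.3,391.4,20]))
cv2.imwrite("pics/wide.png",cv2.resize(p["pixels"][130:260,370:570],(800,520),interpolation=cv2.INTER_CUBIC))
E
```

```text
[465.84246782 207.9414288 ]
```

View pics/wide.png

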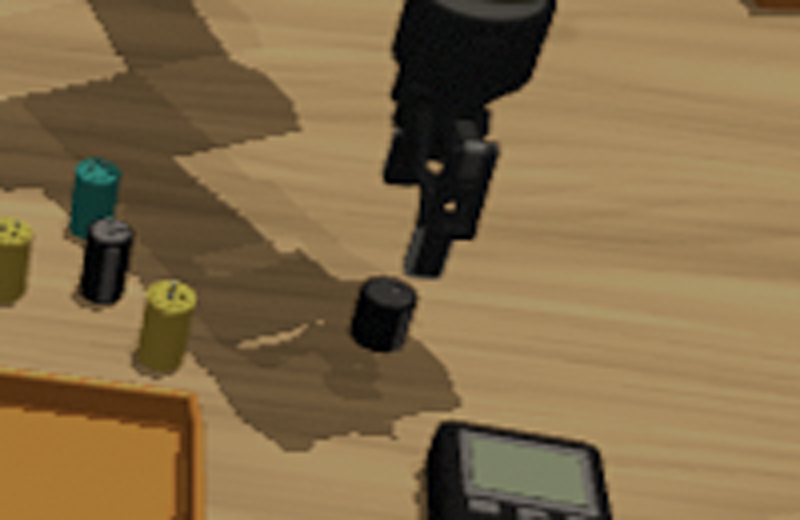

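The wide capacitor is at crop (383,315), i.e. px (466,209), which matches the prediction (466,208). It is black and stout, with no look-alike nearby, and the gripper is above it.

Call:
drive_tool:
  commands: "0 0 -0.25 0 0 0 100;0 0 -0.25 0 0 0 100;0 0 -0.15 0 0 0 100;0 0 0 0 0 0 100;0 0 0 0 0 0 100;0 0 0 0 0 0 100"

```text
time_s: 3.08
eef_pos: [439.9, 392.0, 30.6]
ee_rot: [0.0, 0.692, 0.722, 0.002]
force: [-0.1, -0.1, 0.2]
grip_width: 1.002
grip_force: 0.0
```

```bash
python3 - <<'E'
from h import *
p=capture("scene"); s=sense()
for X in(-50,50): print(topix(p,s["eef_pos"]+np.array([X,0,-5]))-[400,150])
cv2.imwrite("pics/wide2.png",cv2.resize(p["pixels"][150:250,400:550],(600,400),interpolation=cv2.INTER_CUBIC)); print(s["eef_pos"])
E
```

```text
[64.83740423 44.25497563]
[68.53630221 69.63541179]
[439.90263276 391.95854705  30.53331997]
```

View pics/wide2.png

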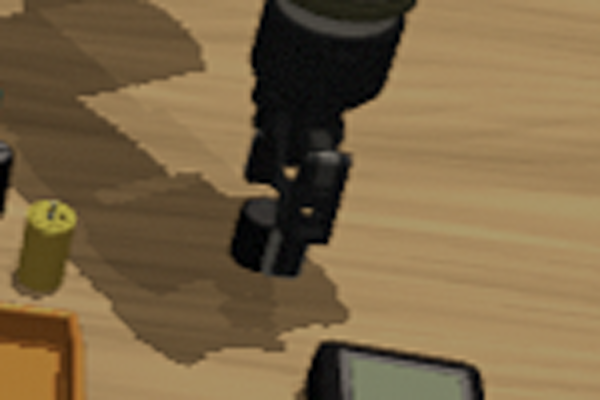

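The open fingers straddle the cap (crop 262,235), with the front finger at (285,265). They are centred within a few mm, so I'll close.

Call:
drive_tool:
  commands: "0 -0.02 -0.06 0 0 0 60;0 0 0 0 0 0 30;0 0 0 0 0 0 0;0 0 0 0 0 0 0;0 0 0 0 0 0 0;0 0 0 0 0 0 0;0 0 0 0 0 0 0;0 0 0 0 0 0 0;0 0 0 0 0 0 0;0 0 0 0 0 0 0"
  force: 30

```text
time_s: 3.97
eef_pos: [439.3, 389.3, 22.6]
ee_rot: [0.0, 0.692, 0.722, 0.0]
force: [-0.1, -1.1, 5.1]
grip_width: 0.398
grip_force: 30.5
```

Call:
drive_tool:
  commands: "0 0 0.2 0 0 0 0;0 0 0.35 0 0 0 0;0 0 0.35 0 0 0 0;0.1 -0.17 0.15 0 0 0 0;0.194 -0.343 0 0 0 -0.02 0;0.194 -0.343 0 0 0 -0.02 0;0.194 -0.343 0 0 0 -0.02 0;0.194 -0.343 0 0 0 -0.02 0;0.194 -0.343 0 0 0 -0.02 0;0.194 -0.343 0 0 0 0 0;0.194 -0.343 0 0 0 0 0;0.194 -0.343 0 0 0 0 0;0.194 -0.343 0 0 0 0 0;0.1 -0.17 0 0 0 0 0;0 0 0 0 0 0 0;0 0 0 0 0 0 0;0 0 0 0 0 0 0"

```text
time_s: 5.38
eef_pos: [633.1, 47.3, 126.8]
ee_rot: [-0.001, 0.72, 0.694, -0.0]
force: [-0.5, 0.1, -0.2]
grip_width: 0.397
grip_force: 30.1
```

```bash
python3 - <<'E'
from h import *
s=sense();print(s["eef_pos"]);
p=capture("scene")
cv2.imwrite("pics/w3.png",cv2.resize(p["pixels"][130:330,220:460],(720,600),interpolation=cv2.INTER_CUBIC))
E
```

```text
[633.07037022  47.28751317 126.7940848 ]
```

View pics/w3.png

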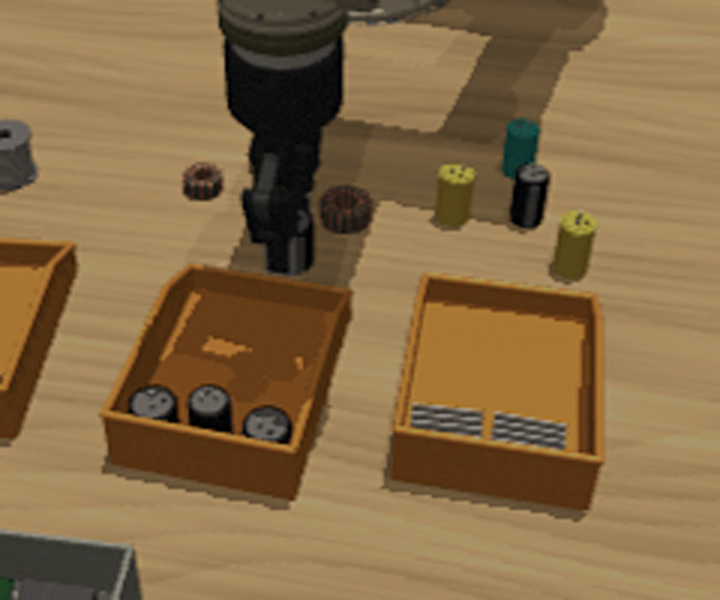

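The held cap is over the front of the capacitor bin at crop (290,250), and the floor below it is clear. Lowering.

Call:
drive_tool:
  commands: "0 0 -0.3 0 0 0 0;0 0 -0.3 0 0 0 0;0 0 -0.25 0 0 0 0;0 0 -0.1 0 0 0 0;0 0 -0.02 0 0 0 0;0 0 0 0 0 0 0;0 0 0 0 0 0 0;0 0 0 0 0 0 0"

```text
time_s: 6.1
eef_pos: [634.5, 46.6, 32.1]
ee_rot: [0.001, 0.72, 0.694, 0.001]
force: [-0.5, 0.1, -0.5]
grip_width: 0.395
grip_force: 30.1
```

Call:
drive_tool:
  commands: "0 0 -0.02 0 0 0 0;0 0 -0.015 0 0 0 0;0 0 -0.01 0 0 0 0;0 0 -0.005 0 0 0 0;0 0 0 0 0 0 0;0 0 0 0 0 0 0;0 0 0 0 0 0 0"

```text
time_s: 6.68
eef_pos: [633.9, 46.4, 26.6]
ee_rot: [0.0, 0.72, 0.694, 0.0]
force: [-4.4, -0.4, 8.4]
grip_width: 0.399
grip_force: 31.2
```

Call:
drive_tool:
  commands: "0 0 0 0 0 0 50;0 0 0 0 0 0 65;0 0 0 0 0 0 65;0 0 0 0 0 0 65;0 0 0.1 0 0 0 65;0 0 0.3 0 0 0 65;0 0 0.35 0 0 0 65;0 0 0.35 0 0 0 65;-0.13 0.107 0.1 0 0 -0.1 75;-0.259 0.215 0 0 0 -0.13 75;-0.259 0.215 0 0 0 -0.13 75;-0.259 0.215 0 0 0 -0.13 75;-0.259 0.215 0 0 0 -0.13 75;-0.259 0.215 0 0 0 0 75;-0.259 0.215 0 0 0 0 75;-0.259 0.215 0 0 0 0 75;-0.13 0.107 0 0 0 0 75;0 0 0 0 0 0 75;0 0 0 0 0 0 75;0 0 0 0 0 0 75"

```text
time_s: 8.35
eef_pos: [427.2, 218.0, 145.8]
ee_rot: [0.0, 0.866, 0.5, 0.001]
force: [1.2, -0.5, -0.3]
grip_width: 0.75
grip_force: 0.0
```

```bash
python3 - <<'E'
from h import *
p=capture("scene")
cv2.imwrite("pics/t1.png",cv2.resize(p["pixels"][120:320,240:440],(600,600),interpolation=cv2.INTER_CUBIC))
E
```

```text
(no output)
```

View pics/t1.png

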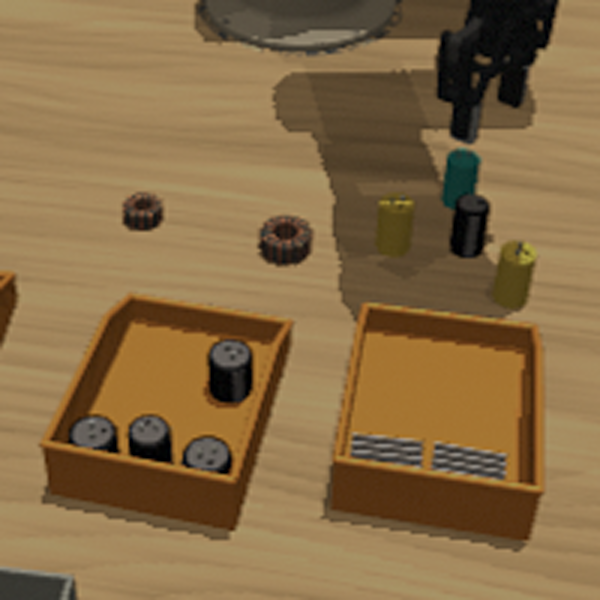

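The wide cap stands upright on the clear floor at crop (230,370), and the gripper is above the black tall cap at (470,225). Descending between the look-alikes.

Call:
drive_tool:
  commands: "0 0 -0.3 0 0 0 75;0 0 -0.3 0 0 0 75;0 0 -0.25 0 0 0 75;0 0 -0.2 0 0 0 75;0 0 -0.09 0 0 0 75;0 0 0 0 0 0 75;0 0 0 0 0 0 75;0 0 0 0 0 0 60;0 0 0 0 0 0 30;0 0 0 0 0 0 0;0 0 0 0 0 0 0;0 0 0 0 0 0 0;0 0 0 0 0 0 0;0 0 0 0 0 0 0;0 0 0 0 0 0 0;0 0 0 0 0 0 0"
  force: 30

```text
time_s: 9.73
eef_pos: [427.0, 218.5, 32.4]
ee_rot: [0.0, 0.866, 0.5, 0.001]
force: [-1.2, -1.8, 5.5]
grip_width: 0.345
grip_force: 29.4
```

Call:
drive_tool:
  commands: "0 0 0.1 0 0 0 0;0 0 0.3 0 0 0 0;0 0 0.35 0 0 0 0;0 0 0.3 0 0 0 0;0.113 -0.131 0.05 0 0 0 0;0.2256 -0.2628 0 0 0 0.125 0;0.2256 -0.2628 0 0 0 0.125 0;0.2256 -0.2628 0 0 0 0.125 0;0.2256 -0.2628 0 0 0 0.125 0;0.2256 -0.2628 0 0 0 0.125 0;0.2256 -0.2628 0 0 0 0 0;0.2256 -0.2628 0 0 0 0 0;0.2256 -0.2628 0 0 0 0 0;0.113 -0.131 0 0 0 0 0;0 0 0 0 0 0 0;0 0 -0.2 0 0 0 0;0 0 -0.3 0 0 0 0;0 0 0 0 0 0 0;0 0 0 0 0 0 0;0 0 0 0 0 0 0"

```text
time_s: 11.4
eef_pos: [630.0, -17.8, 93.3]
ee_rot: [0.001, 0.719, 0.696, 0.001]
force: [0.0, -0.1, -0.3]
grip_width: 0.338
grip_force: 29.9
```

Call:
drive_tool:
  commands: "0 0 -0.25 0 0 0 0;0 0 -0.18 0 0 0 0;0 0 -0.07 0 0 0 0;0 0 -0.02 0 0 0 0;0 0 0 0 0 0 0;0 0 0 0 0 0 0;0 0 -0.01 0 0 0 0;0 0 -0.01 0 0 0 0;0 0 -0.01 0 0 0 0;0 0 -0.01 0 0 0 0;0 0 0 0 0 0 0;0 0 0 0 0 0 0;0 0 0 0 0 0 0"

```text
time_s: 12.48
eef_pos: [629.7, -18.1, 36.4]
ee_rot: [0.0, 0.719, 0.695, 0.0]
force: [-2.3, 0.9, 7.5]
grip_width: 0.342
grip_force: 30.6
```

Call:
drive_tool:
  commands: "0 0 0 0 0 0 45;0 0 0 0 0 0 60;0 0 0 0 0 0 60;0 0 0 0 0 0 60;0 0 0.1 0 0 0 60;0 0 0.3 0 0 0 60;0 0 0.35 0 0 0 60;0 0 0.3 0 0 0 60;-0.144 0.066 0.05 0 0 0 100;-0.288 0.131 0 0 0 0 100;-0.288 0.131 0 0 0 0 100;-0.288 0.131 0 0 0 0 100;-0.288 0.131 0 0 0 0 100;-0.288 0.131 0 0 0 0 100;-0.144 0.066 -0.1 0 0 0 100;0 0 -0.3 0 0 0 100;0 0 -0.3 0 0 0 100;0 0 0 0 0 0 100;0 0 0 0 0 0 100;0 0 0 0 0 0 100"

```text
time_s: 14.15
eef_pos: [457.6, 60.5, 76.9]
ee_rot: [0.001, 0.719, 0.695, 0.001]
force: [-0.1, -0.8, -0.1]
grip_width: 0.999
grip_force: 0.0
```

```bash
python3 - <<'E'
from h import *
p=capture("scene")
cv2.imwrite("pics/c1.png",cv2.resize(p["pixels"][130:310,230:410],(600,600),interpolation=cv2.INTER_CUBIC))
E
```

```text
(no output)
```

View pics/c1.png

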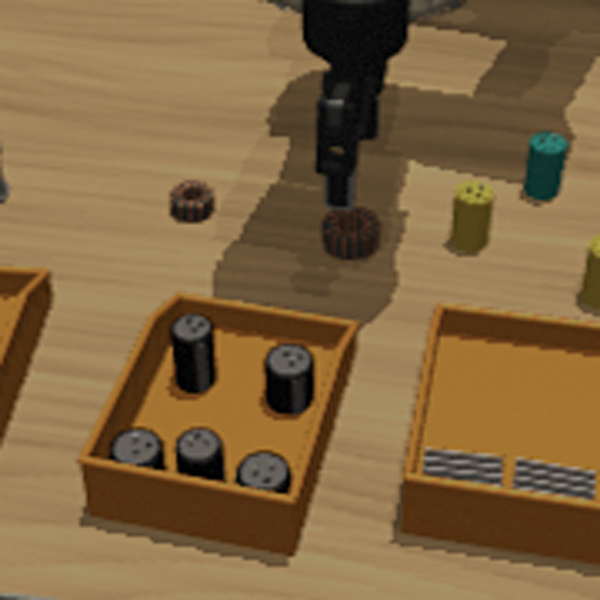

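Both caps stand in their bin at crop (193,352) and (290,378). The gripper is above choke_large at (350,232). Descending and closing.

Call:
drive_tool:
  commands: "0 0 -0.25 0 0 0 100;0 0 -0.2 0 0 0 100;0 0 -0.08 0 0 0 100;0 0 -0.04 0 0 0 100;0 0 0 0 0 0 100;0 0 0 0 0 0 100;0 0 0 0 0 0 70;0 0 0 0 0 0 60;0 0 0 0 0 0 30;0 0 0 0 0 0 0;0 0 0 0 0 0 0;0 0 0 0 0 0 0;0 0 0 0 0 0 0;0 0 0 0 0 0 0;0 0 0 0 0 0 0"
  force: 35

```text
time_s: 15.45
eef_pos: [456.9, 60.6, 19.0]
ee_rot: [0.0, 0.719, 0.695, 0.0]
force: [-1.3, 0.1, 7.9]
grip_width: 0.514
grip_force: 35.1
```

Call:
drive_tool:
  commands: "0 0 0.1 0 0 0 0;0 0 0.3 0 0 0 0;0 0 0.35 0 0 0 0;0 0 0.35 0 0 0 0;0.0945 -0.1315 0.1 0 0 0 0;0.189 -0.263 0 0 0 0.04 0;0.189 -0.263 0 0 0 0.04 0;0.189 -0.263 0 0 0 0.04 0;0.189 -0.263 0 0 0 0.04 0;0.189 -0.263 0 0 0 0 0;0.189 -0.263 0 0 0 0 0;0.189 -0.263 0 0 0 0 0;0.189 -0.263 0 0 0 0 0;0.0945 -0.1315 0 0 0 0 0;0 0 0 0 0 0 0;0 0 -0.2 0 0 0 0;0 0 -0.3 0 0 0 0;0 0 0 0 0 0 0;0 0 0 0 0 0 0;0 0 0 0 0 0 0"

```text
time_s: 17.12
eef_pos: [627.2, -175.9, 90.2]
ee_rot: [0.001, 0.673, 0.739, 0.0]
force: [0.7, 0.3, -0.4]
grip_width: 0.516
grip_force: 36.6
```

Call:
drive_tool:
  commands: "0 0 -0.25 0 0 0 0;0 0 -0.25 0 0 0 0;0 0 -0.1 0 0 0 0;0 0 -0.03 0 0 0 0;0 0 0 0 0 0 0;0 0 0 0 0 0 0;0 0 -0.01 0 0 0 0;0 0 -0.01 0 0 0 0;0 0 -0.01 0 0 0 0;0 0 -0.01 0 0 0 0;0 0 0 0 0 0 0;0 0 0 0 0 0 0;0 0 0 0 0 0 0"

```text
time_s: 18.2
eef_pos: [627.1, -176.2, 23.0]
ee_rot: [0.001, 0.674, 0.739, 0.0]
force: [-3.4, 1.3, 9.9]
grip_width: 0.516
grip_force: 37.6
```

Call:
drive_tool:
  commands: "0 0 0 0 0 0 60;0 0 0 0 0 0 68;0 0 0 0 0 0 68;0 0 0 0 0 0 68;0 0 0.1 0 0 0 68;0 0 0.3 0 0 0 68;0 0 0.35 0 0 0 68;0 0 0.3 0 0 0 68;-0.157 0.085 0.05 0 0 0 100;-0.314 0.17 0 0 0 0 100;-0.314 0.17 0 0 0 0 100;-0.314 0.17 0 0 0 0 100;-0.314 0.17 0 0 0 0 100;-0.314 0.17 0 0 0 0 100;-0.157 0.085 -0.1 0 0 0 100;0 0 -0.3 0 0 0 100;0 0 -0.2 0 0 0 100;0 0 0 0 0 0 100;0 0 0 0 0 0 100;0 0 0 0 0 0 100"

```text
time_s: 19.87
eef_pos: [439.2, -74.4, 72.6]
ee_rot: [0.001, 0.674, 0.739, 0.0]
force: [-0.3, 0.4, 0.4]
grip_width: 0.998
grip_force: 0.0
```

```bash
python3 - <<'E'
from h import *
p=capture("scene")
cv2.imwrite("pics/c2.png",cv2.resize(p["pixels"][130:310,150:350],(666,600),interpolation=cv2.INTER_CUBIC))
E
```

```text
(no output)
```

View pics/c2.png

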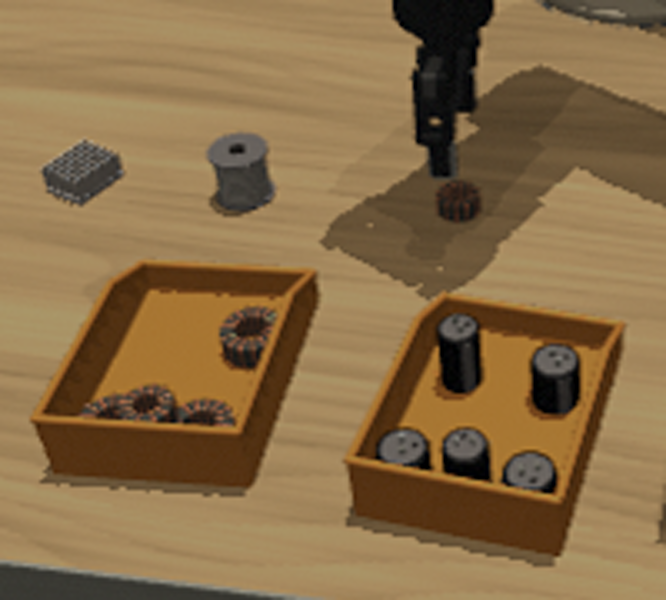

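The choke_large in the bin, at crop (248,337), is partly hidden by the side wall. I'll check whether it lies flat by overlaying the model in both views.

```bash
python3 - <<'E'
from h import *
out=[]
for n in("scene","top"):
    p=capture(n); c=topix(p,[627,-176,20]); x0,y0=int(c[0])-30,int(c[1])-25
    im=cv2.resize(p["pixels"][y0:y0+50,x0:x0+60],None,fx=6.5,fy=6.5,interpolation=cv2.INTER_CUBIC); im2=im.copy()
    for r,z in((23,24),(12,24),(23,4)):
        q=np.array([(topix(p,[627+r*np.cos(t),-176+r*np.sin(t),z])-[x0,y0]+.5)*6.5 for t in np.linspace(0,6.28,40)]).astype(np.int32)
        cv2.polylines(im2,[q],True,(0,255,0),1)
    out.append(np.hstack([im,im2]))
cv2.imwrite("pics/o.png",cv2.resize(np.vstack(out),(720,600)))
E
```

```text
(no output)
```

View pics/o.png

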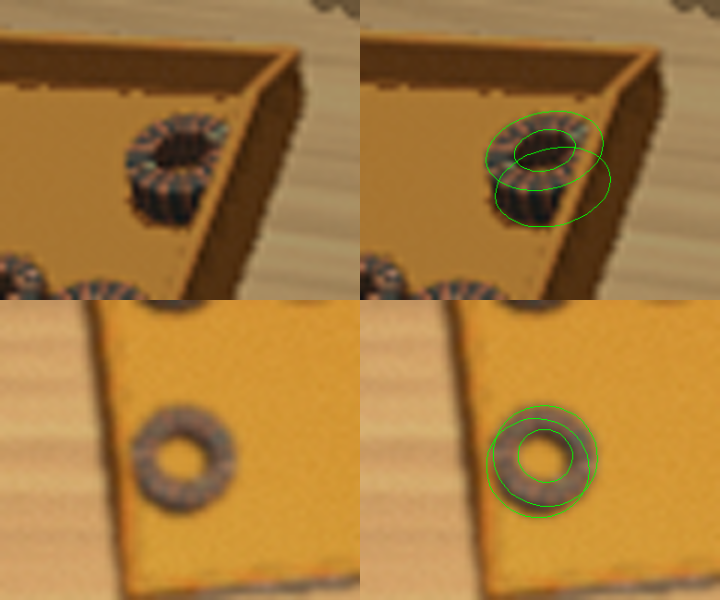

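The choke lies flat, clear of the wall, where planned. Next is the small choke.

Call:
drive_tool:
  commands: "0 0 -0.25 0 0 0 100;0 0 -0.2 0 0 0 100;0 0 -0.06 0 0 0 100;0 0 -0.03 0 0 0 100;0 0 0 0 0 0 100;0 0 0 0 0 0 80;0 0 0 0 0 0 60;0 0 0 0 0 0 45;0 0 0 0 0 0 20;0 0 0 0 0 0 0;0 0 0 0 0 0 0;0 0 0 0 0 0 0;0 0 0 0 0 0 0;0 0 0 0 0 0 0;0 0 0 0 0 0 0"
  force: 30

```text
time_s: 21.27
eef_pos: [438.7, -74.2, 17.9]
ee_rot: [0.0, 0.674, 0.739, 0.0]
force: [-0.8, -0.2, 5.4]
grip_width: 0.397
grip_force: 29.9
```

Call:
drive_tool:
  commands: "0 0 0.1 0 0 0 0;0 0 0.3 0 0 0 0;0 0 0.35 0 0 0 0;0 0 0.35 0 0 0 0;0.139 -0.12 0.1 0 0 0 0;0.2776 -0.2397 0 0 0 0 0;0.2776 -0.2397 0 0 0 0 0;0.2776 -0.2397 0 0 0 0 0;0.2776 -0.2397 0 0 0 0 0;0.2776 -0.2397 0 0 0 0 0;0.2776 -0.2397 0 0 0 0 0;0.139 -0.12 0 0 0 0 0;0 0 0 0 0 0 0;0 0 -0.2 0 0 0 0;0 0 -0.3 0 0 0 0;0 0 0 0 0 0 0;0 0 0 0 0 0 0;0 0 0 0 0 0 0"

```text
time_s: 22.77
eef_pos: [633.1, -241.8, 89.1]
ee_rot: [0.001, 0.673, 0.739, 0.0]
force: [0.2, -1.0, 0.4]
grip_width: 0.397
grip_force: 30.3
```

Target z is 21.9.

Call:
drive_tool:
  commands: "0 0 -0.25 0 0 0 0;0 0 -0.25 0 0 0 0;0 0 -0.1 0 0 0 0;0 0 -0.03 0 0 0 0;0 0 0 0 0 0 0;0 0 0 0 0 0 0;0 0 -0.01 0 0 0 0;0 0 -0.01 0 0 0 0;0 0 -0.01 0 0 0 0;0 0 -0.01 0 0 0 0;0 0 0 0 0 0 0;0 0 0 0 0 0 0;0 0 0 0 0 0 0"

```text
time_s: 23.85
eef_pos: [633.0, -242.1, 22.0]
ee_rot: [0.001, 0.674, 0.739, 0.0]
force: [-2.9, 2.5, 9.1]
grip_width: 0.399
grip_force: 31.4
```

Call:
drive_tool:
  commands: "0 0 0 0 0 0 50;0 0 0 0 0 0 58;0 0 0 0 0 0 58;0 0 0 0 0 0 58;0 0 0.1 0 0 0 58;0 0 0.3 0 0 0 58;0 0 0.35 0 0 0 58;0 0 0.35 0 0 0 58;-0.171 -0.155 0 0 0 0.153 100;-0.171 -0.155 0 0 0 0.153 100;-0.171 -0.155 0 0 0 0.153 100;-0.171 -0.155 0 0 0 0.153 100;-0.171 -0.155 0 0 0 0.153 100;-0.171 -0.155 0 0 0 0.153 100;-0.171 -0.155 0 0 0 0.153 100;-0.171 -0.155 0 0 0 0.153 100;-0.171 -0.155 0 0 0 0.153 100;-0.171 -0.155 0 0 0 0.153 100;0 0 0 0 0 0 100;0 0 0 0 0 0 100"

```text
time_s: 25.52
eef_pos: [461.3, -397.5, 131.0]
ee_rot: [0.0, 0.139, 0.99, -0.0]
force: [0.6, -0.3, -0.3]
grip_width: 1.0
grip_force: 0.0
```

```bash
python3 - <<'E'
from h import *
p=capture("scene"); s=sense(); print(s["eef_pos"],s["ee_rot"])
x0,y0,k=110,140,5
im=cv2.resize(p["pixels"][y0:y0+120,x0:x0+160],None,fx=k,fy=k,interpolation=cv2.INTER_CUBIC)
a=np.radians(-16); 
for z in(0,25):
    q=np.array([(topix(p,[462+X*np.cos(a)-Y*np.sin(a),-397+X*np.sin(a)+Y*np.cos(a),z])-[x0,y0]+.5)*k for X,Y in((25,20),(25,-20),(-25,-20),(-25,20))]).astype(np.int32)
    cv2.polylines(im,[q],True,(0,255,0),1)
cv2.imwrite("pics/h1.png",im)
E
```

```text
[ 461.89374313 -396.85209598  130.85960371] [ 3.07632094e-04  1.39116115e-01  9.90276022e-01 -1.07789077e-04]
```

View pics/h1.png

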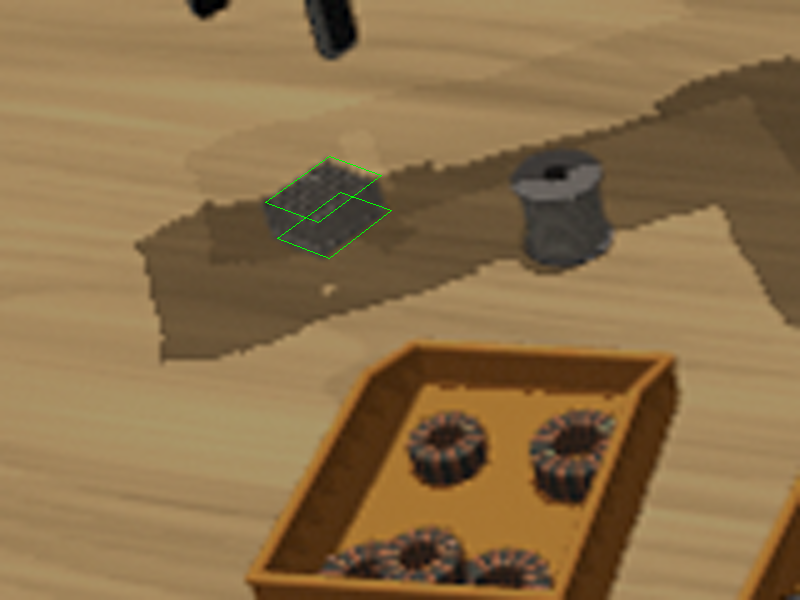

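The model box overlays the heat sink (crop 325,205) well, both chokes are flat in their bin, and the spool is well clear. Descending.

Call:
drive_tool:
  commands: "0 0 -0.3 0 0 0 100;0 0 -0.3 0 0 0 100;0 0 -0.25 0 0 0 100;0 0 -0.2 0 0 0 100;0 0 -0.06 0 0 0 100;0 0 0 0 0 0 100;0 0 0 0 0 0 100;0 0 0 0 0 0 80;0 0 0 0 0 0 65;0 0 0 0 0 0 50;0 0 0 0 0 0 30;0 0 0 0 0 0 0;0 0 0 0 0 0 0;0 0 0 0 0 0 0;0 0 0 0 0 0 0;0 0 0 0 0 0 0;0 0 0 0 0 0 0;0 0 0 0 0 0 0"
  force: 30

```text
time_s: 27.07
eef_pos: [462.0, -397.2, 20.2]
ee_rot: [0.001, 0.138, 0.99, -0.0]
force: [-1.3, -0.1, 5.9]
grip_width: 0.462
grip_force: 30.5
```

Call:
drive_tool:
  commands: "0 0 0.1 0 0 0 0;0 0 0.3 0 0 0 0;0 0 0.35 0 0 0 0;0 0 0.35 0 0 0 0;0.045 0.175 0.15 0 0 0 0;0.0847 0.35 0 0 0 0.02 0;0.0847 0.35 0 0 0 0.02 0;0.0847 0.35 0 0 0 0.02 0;0.0847 0.35 0 0 0 0.02 0;0.0847 0.35 0 0 0 0.02 0;0.0847 0.35 0 0 0 0.02 0;0.0847 0.35 0 0 0 0.02 0;0.0847 0.35 0 0 0 0.02 0;0.0847 0.35 0 0 0 0.02 0;0.0847 0.35 0 0 0 0.02 0;0.0847 0.35 0 0 0 0.02 0;0.0847 0.35 0 0 0 0.02 0;0.0847 0.35 0 0 0 0.02 0;0.0847 0.35 0 0 0 0.02 0;0.0847 0.35 0 0 0 0.02 0"

```text
time_s: 28.73
eef_pos: [593.2, 147.5, 144.9]
ee_rot: [0.0, 0.02, 1.0, -0.0]
force: [-0.5, -0.6, -0.7]
grip_width: 0.463
grip_force: 30.4
```

Call:
drive_tool:
  commands: "0.06 0.3 0 0 0 0.02 0;0.06 0.28 0 0 0 0 0;0 0 0 0 0 0 0;0 0 -0.3 0 0 0 0;0 0 -0.3 0 0 0 0;0 0 -0.3 0 0 0 0;0 0 -0.15 0 0 0 0;0 0 -0.08 0 0 0 0;0 0 -0.03 0 0 0 0;0 0 0 0 0 0 0;0 0 0 0 0 0 0;0 0 0 0 0 0 0"

```text
time_s: 29.73
eef_pos: [606.0, 203.7, 29.8]
ee_rot: [0.001, 0.013, 1.0, 0.0]
force: [0.8, -1.1, -0.5]
grip_width: 0.462
grip_force: 30.4
```

Call:
drive_tool:
  commands: "0 0 -0.015 0 0 0 0;0 0 -0.01 0 0 0 0;0 0 -0.01 0 0 0 0;0 0 -0.01 0 0 0 0;0 0 -0.01 0 0 0 0;0 0 0 0 0 0 0;0 0 0 0 0 0 0;0 0 0 0 0 0 0"

```text
time_s: 30.4
eef_pos: [605.4, 203.7, 24.2]
ee_rot: [0.0, 0.012, 1.0, -0.0]
force: [-5.7, -1.1, 9.8]
grip_width: 0.462
grip_force: 31.6
```

Releasing to 68%, then lifting and moving back out of the way.

Call:
drive_tool:
  commands: "0 0 0 0 0 0 55;0 0 0 0 0 0 68;0 0 0 0 0 0 68;0 0 0 0 0 0 68;0 0 0.1 0 0 0 68;0 0 0.3 0 0 0 68;0 0 0.35 0 0 0 68;0 0 0.35 0 0 0 68;0 0 0.35 0 0 0 68;-0.2 0.2 0.2 0 0 0 68;-0.25 0.25 0 0 0 0 68;-0.25 0.25 0 0 0 0 68;-0.25 0.25 0 0 0 0 68;-0.25 0.25 0 0 0 0 68;-0.25 0.25 0 0 0 0 68;0 0 0 0 0 0 68;0 0 0 0 0 0 68;0 0 0 0 0 0 68"

```text
time_s: 31.9
eef_pos: [460.6, 348.4, 188.3]
ee_rot: [0.0, 0.012, 1.0, 0.0]
force: [-0.1, -0.3, 0.5]
grip_width: 0.68
grip_force: 0.0
```

```bash
python3 - <<'E'
from h import *
p=capture("scene"); t=capture("top")
a=cv2.resize(p["pixels"][130:330,130:450],(800,500)[:2],interpolation=cv2.INTER_CUBIC)
cv2.imwrite("pics/f1.png",a)
cv2.imwrite("pics/f2.png",cv2.resize(t["pixels"][100:290,140:540],(800,380),interpolation=cv2.INTER_CUBIC))
E
```

```text
(no output)
```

View pics/f1.png

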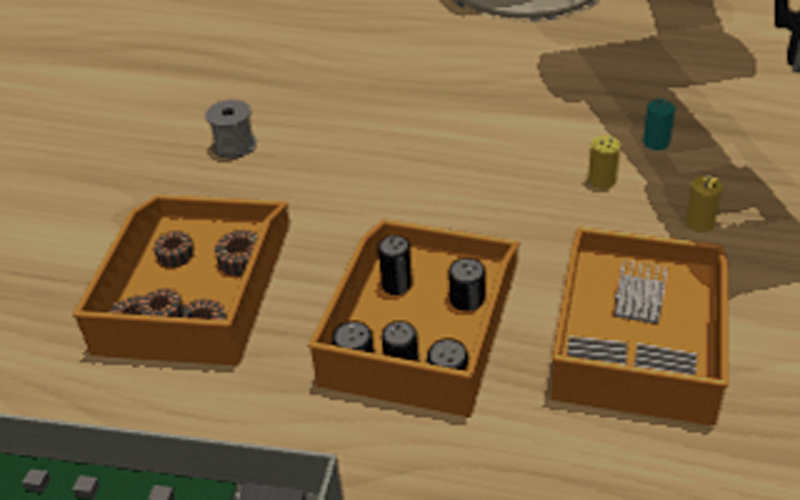

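View pics/f2.png

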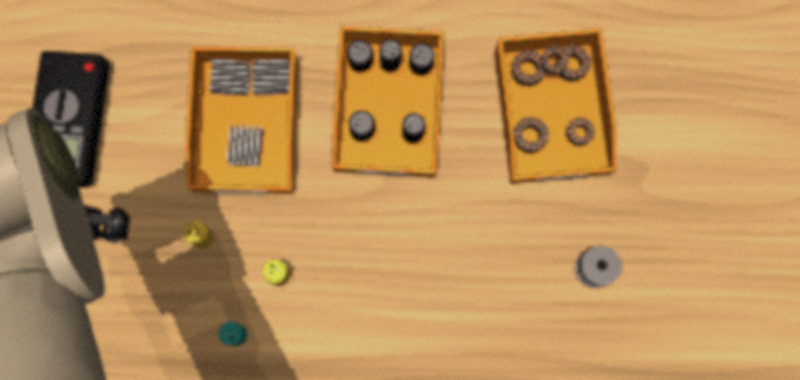

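All five parts are upright on clear floor in the right bins: chokes at f2 (531,135) and (580,131), caps at (361,126) and (413,127), heat sink at (245,146). The spool at (598,266) and the multimeter have not moved.

```bash
python3 -c "
from rig import finish_job; print(finish_job())"
```

```text
the job is handed in; nothing more can be done
None
```

All five parts are set down upright on the clear floor of their matching bins, the spool and multimeter were not touched, and the job was handed in at about 32 s of the 128 s allowed.

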